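# Close four regulator bores with their transit plugs

## Robot

A 6-joint arm with a two-finger parallel gripper is mounted at the origin on the work surface. World frame = base frame: x ahead of the robot, y to its left, z up, the work surface at z = 0. Lengths are in m, angles in rad, forces in N, time in s.
With the tool pointing down it reaches from about 0.25 to 0.725 m from the base axis. Payload 4 kg.
Tool frame: the origin (TCP) lies midway between the tips of the shut fingers; the grasp point (between the pads) lies bot.pinch_z behind it (bot.pinch_z is the distance from the TCP to the grasp point, in m); z points along the fingers, y is the line along which they close (so a half turn about z gives the same grasp; the last joint's range is limited). The gripper opens to 85 mm and grips with 20 to 120 N. Pads are 22 mm wide; open, the fingers measure 114 mm over their backs; the gripper's body (76 mm by 85 mm) begins 54 mm behind the grasp point. The pads swing forward as they close: fully open they stand 13 mm farther back than shut.
Start: joints at [-1.347, 0.241, 0.005, 1.335, 0, 1.571], TCP at [0.111, -0.488, 0.231] pointing down, gripper open.
Joint ranges: [-2.72, 2.72], [-1.05, 1.87], [-1.09, 1.28], [-1.99, 2.15], [-1.42, 1.44], [-3.14, 3.14]. Speed limits (rad/s): [2.79, 2.79, 3.14, 3.14, 3.14, 3.14].

## Interface

Orientations are given as a unit quaternion [x, y, z, w].
In Python, from workcell import bot gives the robot as it stands.
- The arm moves only by the tool jog_arm, called after "Emit:" as name([rows], argument=value, ...), one row to a line, values as JSON. Schema: {"type":"object","properties":{"increments":{"type":"array","items":{"type":"array","items":{"type":"number"},"minItems":7,"maxItems":7},"minItems":1,"maxItems":10},"only":{"type":"string"},"quiet":{"type":"boolean"},"lines":{"type":"string"}},"required":["increments"],"additionalProperties":false}. increments is a list of rows, 1 to 10 of them, each of 7 numbers: a rotation vector rx, ry, rz in units of 0.25 rad, then dx, dy, dz in units of 25 mm, then the finger opening in m; each row is the pose to reach, as a shift and turn from the pose commanded when the call began, along the tool's axes at that moment; what a row does not reach only later rows make up. A row lasts 1/8 s, in which the tool goes at most 0.0625 m and 0.188 rad, less where a joint would pass 70% of its speed; a pose out of reach is approached as far as the arm can. The fingers move at their own pace and stop on an object; the grip force is fixed at half the most. Time passes only in rows, so rows that do not move let the fingers close. The tool returns the time, the measured TCP pose, the force, the opening and the grip force at its end. only (a regular expression) keeps the lines of the reply that match it, lines (a string "A,B") keeps lines A to B, and quiet returns only ok. Input that does not fit is refused with a message, and nothing moves.
- bot.get_obs(): the state, without advancing time (a new reading comes with each control period).
- bot.camera(name): name is "scene" or "top"; returns the picture (420x560x3 uint8, red, green, blue); there is no depth.
- bot.calibration(name): a dict with "mtx" (3x3 intrinsics, pixels), "k1" (the pictures are not rectified: a ray, as slopes to the right and down, at radius r is drawn at 1 + k1 r^2 times it, then the intrinsics apply), "R" (3x3) and "t" (3): a world point X has camera coordinates R X + t. Camera axes: x right, y down, z forward; pixel columns grow to the right and rows downward; lengths in m; the calibration is good to about 2 mm. A picture is of the moment at which its call begins. calibration takes no time and is no camera call.
- bot.job_done(): hands the job in; it is judged then, once.
The state is a dict: "clock": time; "joint_pos": joint angles; "joint_vel": joint speeds; "tau": joint torques, N m; "eef_pos": TCP position; "tool_rot": TCP orientation; "ft_force": force on the tool from outside, world axes, zero at the start; "ft_torque": the same for the moment, N m; "grip_width": finger opening in m; "grasp_force": force on a finger pad.
Only numpy, scipy, OpenCV 4.12 (cv2) and the standard library are available. Lean on these libraries where they do the work, as an engineer would, in place of code of your own. Each camera call takes 0.05 s, during which the arm holds its last target. There are 200 camera calls.

## Task

The four regulator bodies are ready for packing: close each open bore with the off-white transit plug of its own size, knob up and sitting fully home so that the flange lies flat on the face. Leave the gauge and the spanner where they lie.

Things in the scene. Friction and masses are not known exactly. Their poses are not given: they have to be found in the camera images.
- plug_small: loose off-white plastic plug for a 34 mm bore, smallest of four, about 20 g, standing knob up. From the foot: tapered spigot 16 mm high, 18 mm diameter at the foot, 30 mm at the top; flange 45 mm diameter, 4 mm thick; then the round pull knob, 26 mm diameter, 24 mm high, to grip it by (20 to 44 mm above the foot). Origin: centre of the foot; z up. Round: yaw means nothing
- plug_medium: loose off-white plastic plug for a 48 mm bore, second smallest of four, about 35 g, standing knob up. From the foot: tapered spigot 16 mm high, 32 mm diameter at the foot, 44 mm at the top; flange 59 mm diameter, 4 mm thick; then the round pull knob, 26 mm diameter, 24 mm high, to grip it by (20 to 44 mm above the foot). Origin: centre of the foot; z up. Round: yaw means nothing
- plug_large: loose off-white plastic plug for a 62 mm bore, second largest of four, about 55 g, standing knob up. From the foot: tapered spigot 16 mm high, 46 mm diameter at the foot, 58 mm at the top; flange 73 mm diameter, 4 mm thick; then the round pull knob, 26 mm diameter, 24 mm high, to grip it by (20 to 44 mm above the foot). Origin: centre of the foot; z up. Round: yaw means nothing
- plug_xlarge: loose off-white plastic plug for a 76 mm bore, largest of four, about 80 g, standing knob up. From the foot: tapered spigot 16 mm high, 60 mm diameter at the foot, 72 mm at the top; flange 87 mm diameter, 4 mm thick; then the round pull knob, 26 mm diameter, 24 mm high, to grip it by (20 to 44 mm above the foot). Origin: centre of the foot; z up. Round: yaw means nothing
- regulator_small: heavy steel body on end, does not move: 74 mm diameter, 60 mm high, ring of 8 screws on its flat top round an open 34 mm bore, over 35 mm deep; tube fitting sticks out 22 mm at its +x side below the top. Origin: centre of underside; z up the bore. plug_small drops in loosely (2 mm clearance all round); fully home, its flange lies on the top, its foot 44 mm above the bench
- regulator_medium: heavy steel body on end, does not move: 90 mm diameter, 68 mm high, ring of 8 screws on its flat top round an open 48 mm bore, over 35 mm deep; tube fitting sticks out 22 mm at its +x side below the top. Origin: centre of underside; z up the bore. plug_medium drops in loosely (2 mm clearance all round); fully home, its flange lies on the top, its foot 52 mm above the bench
- regulator_large: heavy steel body on end, does not move: 106 mm diameter, 76 mm high, ring of 8 screws on its flat top round an open 62 mm bore, over 35 mm deep; tube fitting sticks out 22 mm at its +x side below the top. Origin: centre of underside; z up the bore. plug_large drops in loosely (2 mm clearance all round); fully home, its flange lies on the top, its foot 60 mm above the bench
- regulator_xlarge: heavy steel body on end, does not move: 122 mm diameter, 84 mm high, ring of 8 screws on its flat top round an open 76 mm bore, over 35 mm deep; tube fitting sticks out 22 mm at its +x side below the top. Origin: centre of underside; z up the bore. plug_xlarge drops in loosely (2 mm clearance all round); fully home, its flange lies on the top, its foot 68 mm above the bench
- gauge: bystander: loose dial pressure gauge lying dial up, black case 63 mm diameter, 32 mm high, brass stem to 66 mm from its centre along its x axis. Origin: centre of the case's underside
- spanner: bystander: loose steel open-ended spanner lying flat, 170 mm long along its x axis, 38 mm wide at the jaws, 8 mm thick, open jaws at +x, ring end at -x. Origin: under the middle of the tool

How it is judged:
At the end, for the whole second after the job is handed in: Each of the four plugs sits in the bore of the regulator of its own size: its centre within 6 mm of the bore's axis, its foot within 3 mm of the fully home height (flange on the face), upright within 0.06 rad, released and at rest (slower than 0.02 m/s) (horizontal distance between plug_small and regulator_small below 0.006 m and z of plug_small in the frame of regulator_small between 0.041 and 0.047 m and angle between each of plug_small, plug_medium, plug_large, plug_xlarge's own z axis and vertical below 0.06 rad and linear speed of each of plug_small, plug_medium, plug_large, plug_xlarge below 0.02 m/s and horizontal distance between plug_medium and regulator_medium below 0.006 m and z of plug_medium in the frame of regulator_medium between 0.049 and 0.055 m and horizontal distance between plug_large and regulator_large below 0.006 m and z of plug_large in the frame of regulator_large between 0.057 and 0.063 m and horizontal distance between plug_xlarge and regulator_xlarge below 0.006 m and z of plug_xlarge in the frame of regulator_xlarge between 0.065 and 0.071 m); the robot touches nothing.
It fails at once if the gauge is pushed more than 20 mm from where it lay (distance of gauge from where it was at the start of the episode above 0.02 m).
It fails at once if the spanner is pushed more than 20 mm from where it lay (distance of spanner from where it was at the start of the episode above 0.02 m).
It also fails if it takes over 112 s, if anything falls off the work surface, if the arm or the gripper's body presses on something with over 40 N, if the wrist force passes 120 N, or if a joint passes its speed limit or range.

## Working session

There is one attempt and no reset: what is moved stays moved. The work goes in short steps, Python scripts to look and compute and a tool call to move; the robot and the scene stay as the last step left them, time stands still between calls to the robot, and variables do not carry over. Pictures are saved under pics/ and viewed, at most 14 in all, crops included, and the job is handed in when it is done.

```bash
ls; mkdir -p pics; python3 - <<'E'
from workcell import bot
import cv2
for n in("top","scene"):
    cv2.imwrite(f"pics/{n}0.png",bot.camera(n)[:,:,::-1])
    c=bot.calibration(n);print(n,c)
o=bot.get_obs();print(o['clock'],o['eef_pos'],o['tool_rot'],bot.pinch_z,o['grip_width'])
E
```

```text
pics
workcell.py
top {'mtx': array([[497.3670175 ,   0.        , 282.72066204],
       [  0.        , 497.3670175 , 212.1504442 ],
       [  0.        ,   0.        ,   1.        ]]), 'k1': 0.02449859902350494, 'R': array([[-0.00560617, -0.99984354, -0.016777  ],
       [-0.99255994,  0.00760438, -0.12151933],
       [ 0.12162789,  0.01597092, -0.99244727]]), 't': array([0.01148174, 0.58412627, 1.17759148])}
scene {'mtx': array([[507.74096512,   0.        , 284.16242792],
       [  0.        , 507.74096512, 212.84884307],
       [  0.        ,   0.        ,   1.        ]]), 'k1': -0.05260844663501741, 'R': array([[ 0.70767626,  0.70652795, -0.00354674],
       [ 0.44098479, -0.44561246, -0.77907763],
       [-0.55202059,  0.54977068, -0.62691743]]), 't': array([-0.42613676, -0.21832555,  1.60848745])}
0.1 [ 0.11083936 -0.48697843  0.23048902] [ 9.93745166e-01  1.11667519e-01 -1.19184481e-04 -9.46197573e-04] 0.0187 0.0850986735140141
```

View pics/top0.png

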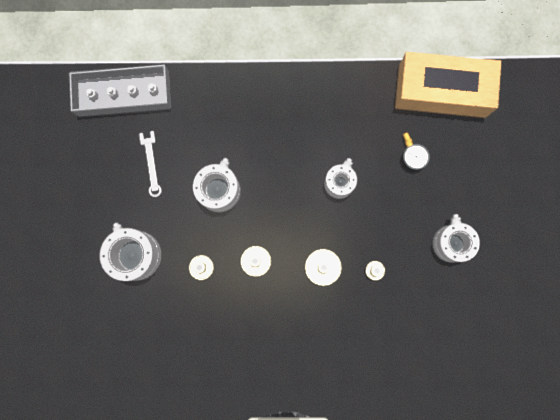

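View pics/scene0.png

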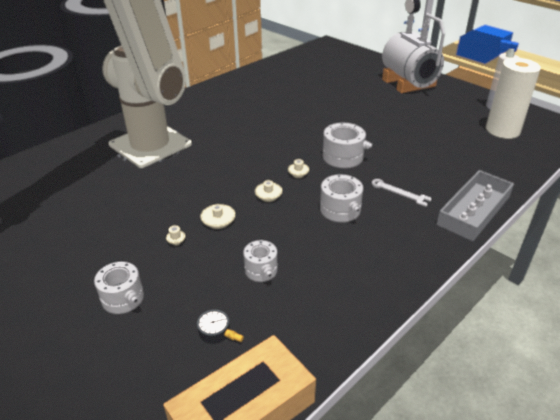

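The top view shows the plugs at about (201,267), (256,261), (323,267) and (376,270). The bodies are at (130,255), (216,188), (341,180) and (457,242). The spanner is at (150,165) and the gauge at (415,157). Next I'll take a close look at the edges.

```bash
python3 - <<'E'
import cv2,numpy as np
im=cv2.imread('pics/top0.png')
C=[(130,255),(216,188),(341,180),(457,242),(201,267),(256,261),(323,267),(376,270)]
t=[cv2.resize(im[v-33:v+33,u-33:u+33],(198,198),interpolation=cv2.INTER_NEAREST) for u,v in C]
cv2.imwrite('pics/mos.png',np.vstack([np.hstack(t[:4]),np.hstack(t[4:])]))
E
```

```text
(no output)
```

View pics/mos.png

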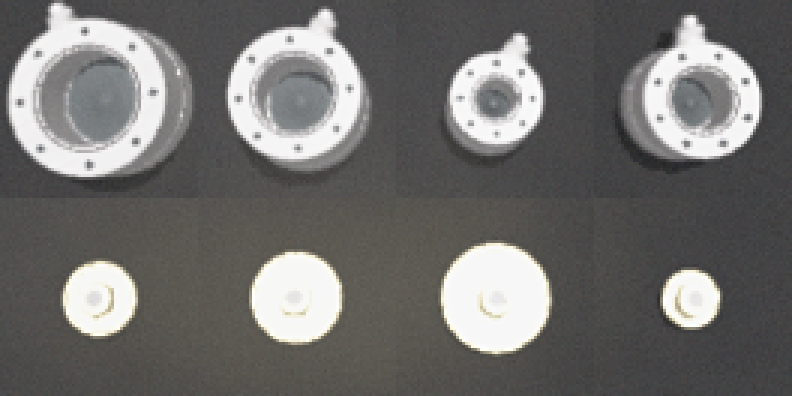

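```bash
cat > h.py <<'E'
import cv2,numpy as np
from workcell import bot
def plane(name,px,z):
    c=bot.calibration(name);px=np.asarray(px,float).reshape(-1,2)
    d=cv2.undistortPoints(px[:,None],c['mtx'],np.array([c['k1'],0,0,0.]))[:,0]
    r=np.c_[d,np.ones(len(d))]@c['R'];o=-c['R'].T@c['t']
    return (o+r*((z-o[2])/r[:,2])[:,None])[:,:2]
def circ(p):
    keep=np.ones(len(p),bool)
    for _ in range(6):
        q=p[keep];s=np.linalg.lstsq(np.c_[2*q,np.ones(len(q))],(q**2).sum(1),rcond=None)[0]
        R=np.sqrt(s[2]+s[0]**2+s[1]**2);e=abs(np.hypot(*(p-s[:2]).T)-R);keep=e<max(.0012,2*np.median(e))
    return s[:2],2*R*1e3,keep.mean()
def contour(m,uv,inner=False):
    cs,hi=cv2.findContours(m,cv2.RETR_CCOMP,cv2.CHAIN_APPROX_NONE)
    return max((c for c,h in zip(cs,hi[0]) if (h[3]>=0)==inner and cv2.pointPolygonTest(cv2.convexHull(c),uv,False)>=0),key=len)
E
python3 - <<'E'
from h import *
im=cv2.imread('pics/top0.png');g=cv2.resize(im,None,fx=4,fy=4,interpolation=cv2.INTER_LINEAR).min(2)
f=lambda c:(c.reshape(-1,2)+.5)/4-.5
for n,uv,z in [('xl',(130,255),.084),('l',(216,188),.076),('s',(341,180),.060),('m',(457,242),.068)]:
    m=(g>190).astype('uint8')*255;q=tuple(4.*x for x in uv)
    o=f(contour(m,q));i=f(cv2.convexHull(contour(m,q,True)))
    print('R',n,*circ(plane('top',o,z)),*circ(plane('top',i,z)))
m=(g>140).astype('uint8')*255
for n,uv in [('m',(201,267)),('l',(256,261)),('xl',(323,267)),('s',(376,270))]:
    o=f(contour(m,tuple(4.*x for x in uv)));print('P',n,*circ(plane('top',o,.019)))
E
```

```bash
cat > d.py <<'E'
import sys,numpy as np
from workcell import bot
from scipy.spatial.transform import Rotation as R
o=bot.get_obs();r=R.from_quat(o['tool_rot'])
t=np.array([float(x) for x in sys.argv[1:4]])
x=r.as_matrix()[:,0]
print('shift',(r.inv().apply(t-o['eef_pos'])).round(4),'yaw fix rz',round(np.arctan2(x[1],x[0]),4),'tilt',r.as_matrix()[:2,2].round(4),'clk',o['clock'])
E
python3 d.py .4428 -.2151 .10
```

```text
shift [ 0.384  -0.1912  0.1308] yaw fix rz 0.2238 tilt [-0.0004  0.0019] clk 0.1
```

The rows are not in the units I measure in: shifts go in units of 25 mm and turns go in units of 0.25 rad. I convert before sending: 0.13 m is 5.2, 0.384 m is 15.36, 0.1 rad is 0.4.

Emit:
jog_arm([
  [0,0,0.4,2.4,-1.2,1.2,0.06],
  [0,0,0.8,4.4,-2.2,2,0.06],
  [0,0,0.8952,6.4,-3.2,2.8,0.06],
  [0,0,0.8952,8.8,-4.4,3.6,0.06],
  [0,0,0.8952,10.8,-5.4,4.4,0.06],
  [0,0,0.8952,12.8,-6.4,5.2,0.06],
  [0,0,0.8952,14.4,-7.2,5.2,0.06],
  [0,0,0.8952,15.36,-7.648,5.2,0.06],
  [0,0,0.8952,15.36,-7.648,5.2,0.06],
  [0,0,0.8952,15.36,-7.648,5.2,0.06],
])

```text
clock: 1.35
eef_pos: [0.4421, -0.2159, 0.1009]
tool_rot: [1.0, -0.0, -0.001, -0.0]
ft_force: [-0.8, -0.2, 0.5]
grip_width: 0.06
grasp_force: 0.0
```

```bash
python3 d.py .4428 -.2151 .023
```

```text
shift [ 0.0008 -0.0008  0.0779] yaw fix rz -0.0001 tilt [-0.0014  0.0002] clk 1.35
```

In the tool's units: 0.078 m is 3.12, 0.07 m is 2.8.

Emit:
jog_arm([
  [0,0,0,0,0,1.6,0.06],
  [0,0,0,0,0,2.8,0.06],
  [0,0,0,0,0,3.12,0.06],
  [0,0,0,0,0,3.12,0.06],
  [0,0,0,0,0,3.12,0.02],
  [0,0,0,0,0,3.12,0.02],
  [0,0,0,0,0,3.12,0.02],
  [0,0,0,0,0,3.12,0.02],
  [0,0,0,0,0,3.12,0.02],
])

```text
clock: 2.48
eef_pos: [0.444, -0.2163, 0.0246]
tool_rot: [1.0, 0.0, 0.001, 0.001]
ft_force: [-0.8, -0.3, 6.8]
grip_width: 0.0237
grasp_force: 58.3
```

```bash
python3 -c "
from workcell import bot;import cv2;im=bot.camera('scene')[:,:,::-1];cv2.imwrite('pics/g1.png',cv2.resize(im[120:320,50:300],None,fx=3,fy=3))"
```

```text
(no output)
```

View pics/g1.png

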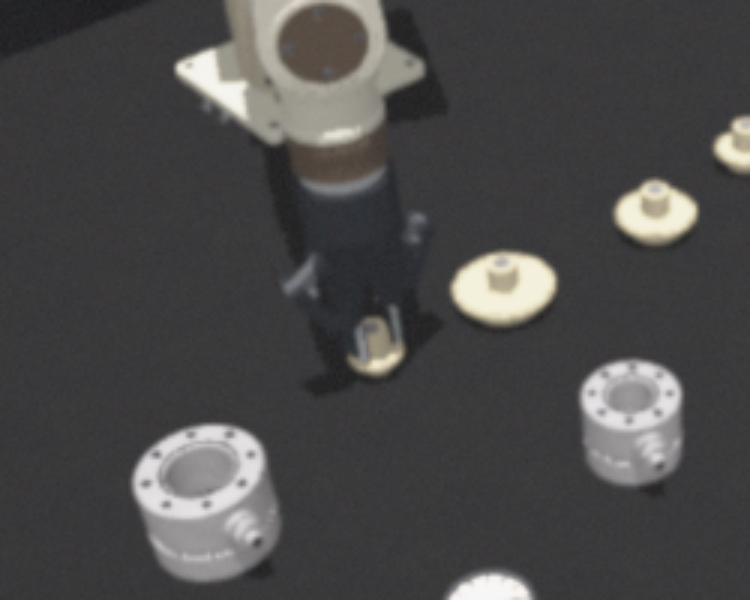

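The fingers straddle the small plug's knob, at crop (375,340). The opening reads 23.7 mm on a 26 mm knob, so I'll cross-check the plug position with the scene camera.

```bash
python3 - <<'E'
from h import *
im=cv2.imread('pics/scene0.png');g=cv2.resize(im,None,fx=4,fy=4,interpolation=cv2.INTER_LINEAR).min(2)
f=lambda c:(c.reshape(-1,2)+.5)/4-.5
m=(g>110).astype('uint8')*255
for n,uv in [('s',(175,238)),('xl',(217,216)),('l',(268,192)),('m',(298,170))]:
    o=f(contour(m,tuple(4.*x for x in uv)));print(n,*circ(plane('scene',o,.019)))
E
```

```text
s [ 0.43423794 -0.20941533] 61.719622622923524 0.8387096774193549
xl [ 0.44906072 -0.08838028] 90.75474886657817 0.7335329341317365
l [0.46671268 0.07420638] 78.40764998836524 0.8320610687022901
m [0.44677455 0.21342659] 74.08604708156483 1.0
```

Emit:
jog_arm([
  [0,0,0,0,0,-0.8,0.02],
  [0,0,0,0,0,-1.6,0.02],
  [0,0,0,0,0,-1.6,0.02],
])

```text
clock: 2.9
eef_pos: [0.4444, -0.2165, 0.0648]
tool_rot: [1.0, 0.0, 0.002, 0.001]
ft_force: [0.4, -0.0, -0.9]
grip_width: 0.0239
grasp_force: 58.5
```

```bash
python3 -c "
from workcell import bot;import cv2;im=bot.camera('scene')[:,:,::-1];cv2.imwrite('pics/g2.png',cv2.resize(im[180:260,130:230],None,fx=6,fy=6))"
```

```text
(no output)
```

View pics/g2.png

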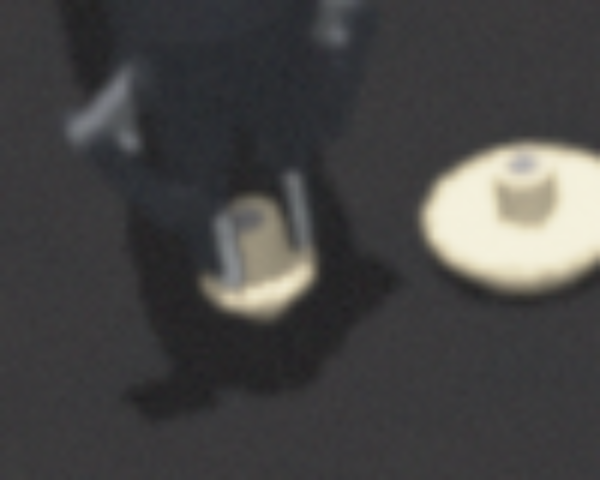

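In the tool's units: 0.2164 m is 8.656, 0.2 m is 8.

Emit:
jog_arm([
  [0,0,0,0.4,0,-2.2,0.02],
  [0,0,0,2.4,-0.8,-2.2,0.02],
  [0,0,0,4.4,-1.6,-2.2,0.02],
  [0,0,0,6.4,-2.4,-2.2,0.02],
  [0,0,0,8,-3.08,-2.2,0.02],
  [0,0,0,8.656,-3.264,-2.2,0.02],
  [0,0,0,8.656,-3.264,-2.2,0.02],
  [0,0,0,8.656,-3.264,-2.2,0.02],
])

```text
clock: 3.95
eef_pos: [0.658, -0.1345, 0.1171]
tool_rot: [1.0, -0.0, -0.001, -0.0]
ft_force: [-0.2, 0.0, -0.9]
grip_width: 0.0239
grasp_force: 58.6
```

```bash
python3 d.py .6608 -.1349 .0686
```

```text
shift [0.0029 0.0004 0.0485] yaw fix rz -0.0004 tilt [-0.0026  0.0003] clk 3.95
```

In the tool's units: 0.045 m is 1.8, 0.035 m is 1.4.

Emit:
jog_arm([
  [0,0,0,0.08,0,0,0.02],
  [0,0,0,0.08,0,0.8,0.02],
  [0,0,0,0.08,0,1.4,0.02],
  [0,0,0,0.08,0,1.8,0.02],
  [0,0,0,0.08,0,1.8,0.02],
])

```text
clock: 4.58
eef_pos: [0.6604, -0.1343, 0.0721]
tool_rot: [1.0, -0.0, -0.001, -0.0]
ft_force: [-0.3, -0.5, -0.1]
grip_width: 0.0239
grasp_force: 58.6
```

```bash
python3 d.py .6608 -.1349 .0686
```

```text
shift [0.0004 0.0006 0.0035] yaw fix rz -0.0003 tilt [-0.0023  0.0005] clk 4.575
```

In the tool's units: 0.004 m is 0.16.

Emit:
jog_arm([
  [0,0,0,0,0,0.16,0.02],
  [0,0,0,0,0,0.16,0.02],
  [0,0,0,0,0,0.16,0.02],
])

```text
clock: 4.95
eef_pos: [0.6616, -0.1343, 0.0697]
tool_rot: [1.0, 0.0, 0.0, 0.0]
ft_force: [-0.2, 1.1, 0.4]
grip_width: 0.0237
grasp_force: 58.7
```

Emit:
jog_arm([
  [0,0,0,0,0,0,0.06],
  [0,0,0,0,0,0,0.06],
  [0,0,0,0,0,0,0.06],
  [0,0,0,0,0,-1.2,0.06],
  [0,0,0,0,0,-3.2,0.06],
  [0,0,0,0,0,-3.2,0.06],
])

```text
clock: 5.7
eef_pos: [0.6646, -0.1349, 0.1552]
tool_rot: [1.0, 0.0, 0.005, 0.001]
ft_force: [0.4, -0.1, 0.6]
grip_width: 0.0596
grasp_force: 0.0
```

```bash
python3 d.py .4525 -0.0901 .10
```

```text
shift [-0.2127 -0.045   0.0529] yaw fix rz 0.0 tilt [ 0.0104 -0.0021] clk 5.7
```

Emit:
jog_arm([
  [0,0,0,-2,-0.4,0,0.06],
  [0,0,0,-4.4,-0.8,0.4,0.06],
  [0,0,0,-6.4,-1.4,1.2,0.06],
  [0,0,0,-8,-1.72,2,0.06],
  [0,0,0,-8.48,-1.8,2,0.06],
  [0,0,0,-8.48,-1.8,2,0.06],
  [0,0,0,-8.48,-1.8,2,0.06],
])

```text
clock: 6.58
eef_pos: [0.452, -0.0898, 0.1003]
tool_rot: [1.0, -0.0, 0.002, 0.0]
ft_force: [0.4, -0.6, -0.6]
grip_width: 0.06
grasp_force: 0.0
```

```bash
python3 d.py .4515 -0.0895 .0235; python3 -c "
from workcell import bot;import cv2;im=bot.camera('scene')[:,:,::-1];cv2.imwrite('pics/g3.png',cv2.resize(im[190:320,150:330],None,fx=4,fy=4))"
```

```text
shift [-0.0008 -0.0004  0.0768] yaw fix rz -0.0001 tilt [ 0.0037 -0.0007] clk 6.575
```

View pics/g3.png

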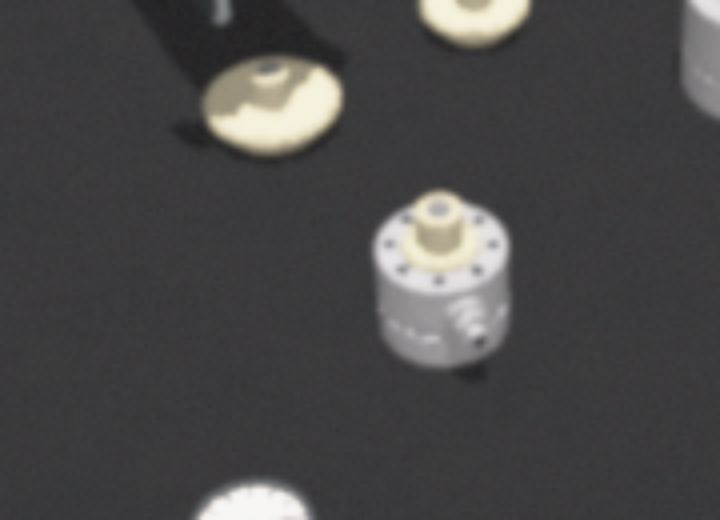

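The small plug is home in its body, with its knob at crop (440,220) and the flange flat and concentric. Next is the xlarge plug.

Emit:
jog_arm([
  [0,0,0,-0.02,0,1.6,0.06],
  [0,0,0,-0.02,0,2.72,0.06],
  [0,0,0,-0.02,0,3.06,0.06],
  [0,0,0,-0.02,0,3.06,0.06],
  [0,0,0,-0.02,0,3.06,0.02],
  [0,0,0,-0.02,0,3.06,0.02],
  [0,0,0,-0.02,0,3.06,0.02],
  [0,0,0,-0.02,0,3.06,0.02],
])

```text
clock: 7.62
eef_pos: [0.4501, -0.0895, 0.0242]
tool_rot: [1.0, -0.0, 0.002, 0.0]
ft_force: [-0.6, 0.1, 5.8]
grip_width: 0.0243
grasp_force: 58.8
```

```bash
python3 -c "
from workcell import bot;o=bot.get_obs()['eef_pos'];print(o)
print('tgt',o[0]+.4830-.4513,o[1]+.3725+.0889,o[2]+.068)"
```

```text
[ 0.45011414 -0.08949846  0.02417615]
tgt 0.4818141432699495 0.37190154495415284 0.09217615229328208
```

In the tool's units: -0.38 m is -15.2, -0.32 m is -12.8.

Emit:
jog_arm([
  [0,0,0,0,0,-1.2,0.02],
  [0,0,0,0,0,-3.2,0.02],
  [0,0,0,0,-0.8,-4.8,0.02],
  [0,0,0,0,-3.2,-5,0.02],
  [0,0,0,0.4,-5.6,-5,0.02],
  [0,0,0,0.4,-8,-5,0.02],
  [0,0,0,0.8,-10.4,-5,0.02],
  [0,0,0,0.8,-12.8,-5,0.02],
  [0,0,0,1.2,-15.2,-5,0.02],
])

```text
clock: 8.75
eef_pos: [0.4799, 0.053, 0.1476]
tool_rot: [0.999, 0.04, -0.002, -0.024]
ft_force: [-0.2, 0.5, -0.8]
grip_width: 0.0237
grasp_force: 59.1
```

```bash
python3 d.py .4818 .3719 .105
```

```text
shift [ 0.0277 -0.3153  0.0578] yaw fix rz 0.0807 tilt [-0.0065  0.0477] clk 8.75
```

Emit:
jog_arm([
  [0,0,0,0,0,0,0.02],
  [0,0,0,0,0,0,0.02],
])

```text
clock: 9.0
eef_pos: [0.4795, 0.0532, 0.1477]
tool_rot: [0.999, 0.041, -0.002, -0.024]
ft_force: [-0.0, -1.0, -0.1]
grip_width: 0.0239
grasp_force: 59.1
```

```bash
python3 d.py .4818 .3719 .135
```

```text
shift [ 0.0281 -0.3165  0.0279] yaw fix rz 0.0811 tilt [-0.0065  0.0478] clk 9.0
```

```bash
python3 -c "
from workcell import bot;o=bot.get_obs();print(o['joint_pos'].round(3),o['joint_vel'].round(3))"
```

```text
[ 0.08   0.263 -0.192  1.118  0.048  3.141] [ 0.001 -0.005 -0.004 -0.001  0.002  0.   ]
```

Joint 6 has reached its limit at 3.14. A quarter turn the other way will free it.

```bash
cat > d.py <<'E'
import sys,numpy as np
from workcell import bot
from scipy.spatial.transform import Rotation as R
# args: x y z of TCP target; desired tool: x=+Y world, y=+X world, z down
o=bot.get_obs();r=R.from_quat(o['tool_rot'])
t=np.array([float(x) for x in sys.argv[1:4]])
w=R.from_matrix([[0,1,0],[1,0,0],[0,0,-1]])
print('rotvec',(r.inv()*w).as_rotvec().round(4),'shift',(r.inv().apply(t-o['eef_pos'])).round(4),'pos',o['eef_pos'].round(4),'j',o['joint_pos'].round(2),'clk',o['clock'])
E
python3 d.py .48 .10 .148
```

```text
rotvec [-0.0409 -0.0338 -1.4894] shift [ 0.0042 -0.0466  0.0019] pos [0.4795 0.0532 0.1477] j [ 0.08  0.26 -0.19  1.12  0.05  3.14] clk 9.0
```

In the tool's units: -0.045 m is -1.8, -0.04 m is -1.6, -1.489 rad is -5.956.

Emit:
jog_arm([
  [-0.016,-0.0136,-0.6,0,0,0,0.02],
  [-0.032,-0.028,-1.2,0,0,0,0.02],
  [-0.048,-0.04,-1.8,0,-0.4,0,0.02],
  [-0.064,-0.056,-2.4,0,-0.8,0,0.02],
  [-0.08,-0.068,-3,0,-1.2,0,0.02],
  [-0.1,-0.08,-3.6,0,-1.6,0,0.02],
  [-0.116,-0.096,-4.2,0,-1.8,0,0.02],
  [-0.132,-0.108,-4.8,0,-1.8,0,0.02],
  [-0.148,-0.124,-5.4,0,-1.8,0,0.02],
  [-0.164,-0.136,-5.956,0,-1.8,0,0.02],
])

```text
clock: 10.25
eef_pos: [0.4758, 0.0982, 0.15]
tool_rot: [0.705, 0.709, 0.0, 0.0]
ft_force: [0.1, 0.6, -0.4]
grip_width: 0.0242
grasp_force: 59.0
```

Emit:
jog_arm([
  [0,0,0,0,0,0,0.02],
  [0,0,0,0,0,0,0.02],
])

```text
clock: 10.5
eef_pos: [0.4759, 0.0983, 0.1501]
tool_rot: [0.708, 0.706, 0.0, 0.0]
ft_force: [-0.0, 0.1, -0.9]
grip_width: 0.0236
grasp_force: 59.0
```

```bash
python3 d.py .4818 .3719 .148
```

```text
rotvec [ 0.0005 -0.     -0.0018] shift [0.2736 0.0054 0.0021] pos [0.4759 0.0983 0.1501] j [ 0.2   0.27 -0.18  1.12 -0.    1.78] clk 10.5
```

Emit:
jog_arm([
  [0,0,0,2.4,0,0,0.02],
  [0,0,0,4.8,0.28,0,0.02],
  [0,0,0,7.2,0.28,0,0.02],
  [0,0,0,9.6,0.28,0,0.02],
  [0,0,0,10.92,0.28,0,0.02],
  [0,0,0,10.92,0.28,0,0.02],
  [0,0,0,10.92,0.28,0,0.02],
  [0,0,0,10.92,0.28,0.8,0.02],
  [0,0,0,10.92,0.28,1.2,0.02],
  [0,0,0,10.92,0.28,1.2,0.02],
])

```text
clock: 11.75
eef_pos: [0.4826, 0.3699, 0.1192]
tool_rot: [0.708, 0.707, -0.001, 0.0]
ft_force: [0.9, -0.1, 0.0]
grip_width: 0.0237
grasp_force: 59.0
```

```bash
python3 d.py .4832 .3712 .0922
```

```text
rotvec [-0.0013  0.0016 -0.0013] shift [0.0013 0.0007 0.027 ] pos [0.4826 0.3699 0.1192] j [ 0.65  0.52  0.12  1.17 -0.    2.23] clk 11.75
```

Emit:
jog_arm([
  [0,0,0,0.04,0.02,0.4,0.02],
  [0,0,0,0.04,0.02,0.8,0.02],
  [0,0,0,0.04,0.02,0.96,0.02],
  [0,0,0,0.04,0.02,1.12,0.02],
  [0,0,0,0.04,0.02,1.12,0.02],
])

```text
clock: 12.38
eef_pos: [0.4836, 0.3726, 0.0923]
tool_rot: [0.707, 0.707, 0.0, 0.0]
ft_force: [0.5, 0.4, -0.4]
grip_width: 0.0238
grasp_force: 59.3
```

```bash
python3 d.py .4832 .3712 .0922
```

```text
rotvec [ 0.0009 -0.0003  0.0005] shift [-0.0014 -0.0004  0.0001] pos [0.4836 0.3726 0.0923] j [ 0.66  0.54  0.09  1.11 -0.    2.23] clk 12.375
```

In the tool's units: -0.163 m is -6.52, -0.12 m is -4.8.

Emit:
jog_arm([
  [0,0,0,0,0,0,0.06],
  [0,0,0,0,0,0,0.06],
  [0,0,0,0,0,0,0.06],
  [0,0,0,0,0,-1.2,0.06],
  [0,0,0,0,0,-2.4,0.06],
  [0,0,0,-2.4,-0.4,-2.4,0.06],
  [0,0,0,-4.8,-1.2,-1.6,0.06],
  [0,0,0,-6.52,-1.24,-0.4,0.06],
  [0,0,0,-6.52,-1.24,-0.4,0.06],
  [0,0,0,-6.52,-1.24,-0.4,0.06],
])

```text
clock: 13.62
eef_pos: [0.4534, 0.2099, 0.1026]
tool_rot: [0.707, 0.707, 0.001, 0.0]
ft_force: [0.3, 0.2, 0.3]
grip_width: 0.0597
grasp_force: 0.0
```

```bash
python3 d.py .4525 .2088 .0235; python3 -c "
from workcell import bot;import cv2;im=bot.camera('scene')[:,:,::-1];cv2.imwrite('pics/g4.png',cv2.resize(im[100:240,230:430],None,fx=4,fy=4))"
```

```text
rotvec [ 0.002  -0.0011 -0.0002] shift [-0.0011 -0.0011  0.0791] pos [0.4534 0.2099 0.1026] j [ 0.43  0.33 -0.22  1.01  0.    2.  ] clk 13.625
```

View pics/g4.png

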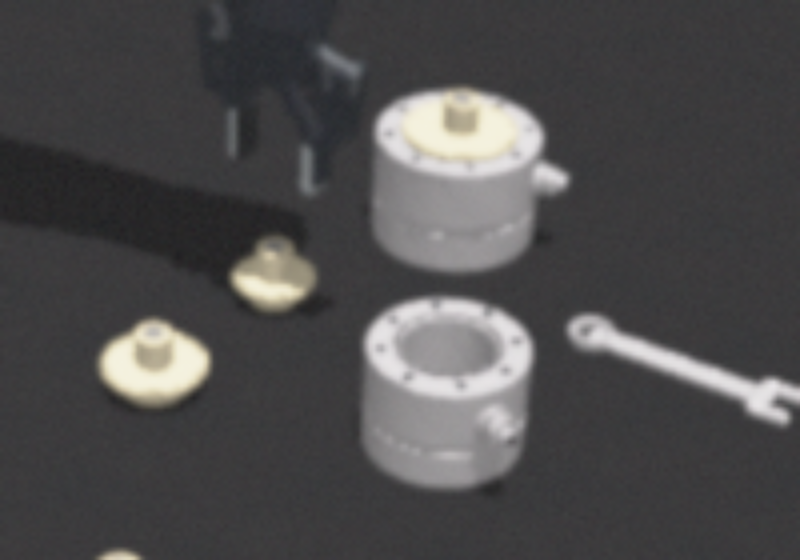

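The xlarge plug is seated flat, with its knob at crop (460,110). Next is the medium plug.

In the tool's units: 0.078 m is 3.12, 0.068 m is 2.72.

Emit:
jog_arm([
  [0,0,0,-0.04,-0.04,1.6,0.06],
  [0,0,0,-0.04,-0.04,2.72,0.06],
  [0,0,0,-0.04,-0.04,3.12,0.06],
  [0,0,0,-0.04,-0.04,3.12,0.06],
  [0,0,0,-0.04,-0.04,3.12,0.02],
  [0,0,0,-0.04,-0.04,3.12,0.02],
  [0,0,0,-0.04,-0.04,3.12,0.02],
  [0,0,0,-0.04,-0.04,3.12,0.02],
])

```text
clock: 14.68
eef_pos: [0.4528, 0.2091, 0.0255]
tool_rot: [0.707, 0.707, 0.002, 0.001]
ft_force: [-0.1, 1.2, 6.6]
grip_width: 0.0241
grasp_force: 58.8
```

```bash
python3 -c "
from workcell import bot;o=bot.get_obs()['eef_pos'];print(o)
print('tgt',o[0]+.5074-.4525,o[1]-.4060-.2091,o[2]+.052)"
```

```text
[0.45282654 0.20908232 0.02546633]
tgt 0.5077265422860021 -0.40601768419819484 0.0774663261737251
```

In the tool's units: -0.44 m is -17.6, -0.4 m is -16.

Emit:
jog_arm([
  [0,0,0,0,0,-1.6,0.02],
  [0,0,0,0,0,-3.6,0.02],
  [0,0,0,-1.6,0,-4.4,0.02],
  [0,0,0,-4,0.4,-4.4,0.02],
  [0,0,0,-6.4,0.6,-4.4,0.02],
  [0,0,0,-8.8,0.8,-4.4,0.02],
  [0,0,0,-11.2,1,-4.4,0.02],
  [0,0,0,-13.6,1.2,-4.4,0.02],
  [0,0,0,-16,1.4,-4.4,0.02],
  [0,0,0,-17.6,1.6,-4.4,0.02],
])

```text
clock: 15.92
eef_pos: [0.4913, -0.2344, 0.1342]
tool_rot: [0.708, 0.706, 0.0, 0.0]
ft_force: [0.5, 0.6, -0.8]
grip_width: 0.0242
grasp_force: 58.9
```

Emit:
jog_arm([
  [0,0,0,-2.4,0.2,0,0.02],
  [0,0,0,-4.8,0.4,0,0.02],
  [0,0,0,-6.8,0.6,0,0.02],
  [0,0,0,-7,0.6,0,0.02],
  [0,0,0,-7,0.6,0,0.02],
])

```text
clock: 16.55
eef_pos: [0.5061, -0.4064, 0.1334]
tool_rot: [0.707, 0.707, 0.0, -0.001]
ft_force: [0.4, 0.7, -0.4]
grip_width: 0.024
grasp_force: 59.0
```

```bash
python3 d.py .5077 -.4060 .0775
```

```text
rotvec [-0.0005 -0.0013 -0.0006] shift [0.0004 0.0016 0.0559] pos [ 0.5061 -0.4064  0.1334] j [-0.68  0.59  0.28  1.26  0.    0.89] clk 16.55
```

Emit:
jog_arm([
  [0,0,0,0,0.04,0.8,0.02],
  [0,0,0,0,0.04,1.6,0.02],
  [0,0,0,0,0.04,2,0.02],
  [0,0,0,0,0.04,2.24,0.02],
  [0,0,0,0,0.04,2.24,0.02],
  [0,0,0,0,0.04,2.24,0.02],
])

```text
clock: 17.3
eef_pos: [0.5082, -0.4068, 0.0789]
tool_rot: [0.707, 0.707, 0.0, 0.001]
ft_force: [-0.3, -0.6, 0.1]
grip_width: 0.0236
grasp_force: 59.1
```

```bash
python3 d.py .5077 -.4060 .0775
```

```text
rotvec [0.0017 0.0008 0.0005] shift [ 0.0008 -0.0005  0.0014] pos [ 0.5082 -0.4068  0.0789] j [-0.68  0.63  0.2   1.14  0.    0.9 ] clk 17.3
```

Emit:
jog_arm([
  [0,0,0,0,0,0.04,0.06],
  [0,0,0,0,0,0.04,0.06],
  [0,0,0,0,0,0.04,0.06],
  [0,0,0,0,0,-1.2,0.06],
  [0,0,0,0,0,-2.4,0.06],
  [0,0,0,2.4,-0.2,-2.4,0.06],
  [0,0,0,4.8,-0.4,-2.4,0.06],
  [0,0,0,7.2,-0.6,-2.4,0.06],
  [0,0,0,9.6,-0.8,-2.4,0.06],
  [0,0,0,12,-1,-2.4,0.06],
])

```text
clock: 18.55
eef_pos: [0.4824, -0.1048, 0.1384]
tool_rot: [0.707, 0.707, 0.001, 0.001]
ft_force: [1.2, 0.1, -0.1]
grip_width: 0.0598
grasp_force: 0.0
```

Emit:
jog_arm([
  [0,0,0,2.4,-0.2,0,0.06],
  [0,0,0,4.8,-0.4,0.8,0.06],
  [0,0,0,6.8,-0.6,1.2,0.06],
  [0,0,0,7.2,-0.6,1.6,0.06],
  [0,0,0,7.2,-0.6,1.6,0.06],
])

```text
clock: 19.18
eef_pos: [0.4671, 0.0736, 0.0975]
tool_rot: [0.706, 0.708, -0.0, 0.0]
ft_force: [0.1, -1.2, -0.9]
grip_width: 0.0604
grasp_force: 0.0
```

```bash
python3 d.py .4671 .0752 .0235; python3 -c "
from workcell import bot;import cv2;im=bot.camera('scene')[:,:,::-1];cv2.imwrite('pics/g5.png',cv2.resize(im[170:330,80:280],None,fx=3.5,fy=3.5))"
```

```text
rotvec [-0.0006  0.0007  0.0019] shift [0.0016 0.     0.074 ] pos [0.4671 0.0736 0.0975] j [ 0.16  0.29 -0.29  0.98 -0.    1.73] clk 19.175
```

View pics/g5.png

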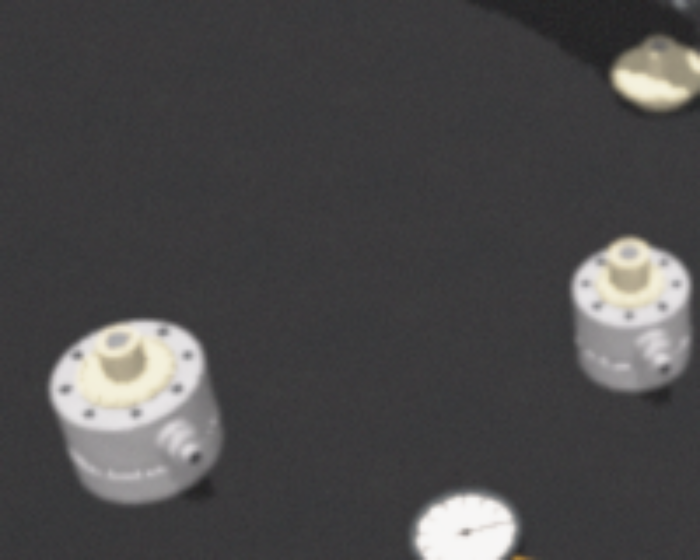

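The medium plug is seated, with its knob at crop (120,350), and the small one is still home. Only the large plug is left.

In the tool's units: 0.073 m is 2.92, 0.064 m is 2.56.

Emit:
jog_arm([
  [0,0,0,0.04,0,1.6,0.06],
  [0,0,0,0.04,0,2.56,0.06],
  [0,0,0,0.04,0,2.92,0.06],
  [0,0,0,0.04,0,2.92,0.06],
  [0,0,0,0.04,0,2.92,0.02],
  [0,0,0,0.04,0,2.92,0.02],
  [0,0,0,0.04,0,2.92,0.02],
  [0,0,0,0.04,0,2.92,0.02],
])

```text
clock: 20.23
eef_pos: [0.4688, 0.0745, 0.0264]
tool_rot: [0.707, 0.707, 0.001, 0.001]
ft_force: [-0.2, -0.7, 4.7]
grip_width: 0.0237
grasp_force: 58.7
```

```bash
python3 -c "
from workcell import bot;o=bot.get_obs()['eef_pos'];print(o)
print('tgt',o[0]+.6440-.4671,o[1]+.1684-.0755,o[2]+.060)"
```

```text
[0.46879474 0.07449692 0.02637296]
tgt 0.6456947425877195 0.1673969236448133 0.08637295814011335
```

Emit:
jog_arm([
  [0,0,0,0,0,-1.6,0.02],
  [0,0,0,0,0,-3.6,0.02],
  [0,0,0,0,0,-4.8,0.02],
  [0,0,0,1.2,2,-4.8,0.02],
  [0,0,0,2.4,4,-4.8,0.02],
  [0,0,0,3.2,6,-4.8,0.02],
  [0,0,0,3.72,7.08,-4.8,0.02],
  [0,0,0,3.72,7.08,-4.8,0.02],
  [0,0,0,3.72,7.08,-4.8,0.02],
  [0,0,0,3.72,7.08,-4,0.02],
])

```text
clock: 21.48
eef_pos: [0.645, 0.1673, 0.1274]
tool_rot: [0.707, 0.707, 0.002, 0.001]
ft_force: [-0.4, 0.5, -0.9]
grip_width: 0.0239
grasp_force: 59.1
```

```bash
python3 d.py .644 .1684 .084
```

```text
rotvec [ 0.0044 -0.0009  0.    ] shift [ 0.001  -0.0012  0.0434] pos [0.645  0.1673 0.1274] j [ 0.25  0.62  0.32  1.26 -0.    1.82] clk 21.475
```

In the tool's units: 0.041 m is 1.64, 0.038 m is 1.52.

Emit:
jog_arm([
  [0,0,0,0,0,0.6,0.02],
  [0,0,0,0,0,1.2,0.02],
  [0,0,0,0,0,1.52,0.02],
  [0,0,0,0,0,1.64,0.02],
  [0,0,0,0,0,1.64,0.02],
])

```text
clock: 22.1
eef_pos: [0.6443, 0.1673, 0.0864]
tool_rot: [0.707, 0.707, 0.001, 0.0]
ft_force: [-3.3, -1.3, 8.5]
grip_width: 0.0241
grasp_force: 59.9
```

```bash
python3 d.py .6452 .1674 .0864
```

```text
rotvec [ 0.0014 -0.0002  0.0003] shift [0.0001 0.0009 0.    ] pos [0.6443 0.1673 0.0864] j [ 0.25  0.65  0.26  1.18 -0.    1.82] clk 22.1
```

Now release, rise, back off clear of the view, and look.

Emit:
jog_arm([
  [0,0,0,0,0,0,0.06],
  [0,0,0,0,0,0,0.06],
  [0,0,0,0,0,0,0.06],
  [0,0,0,0,0,-1.2,0.06],
  [0,0,0,0,0,-3.2,0.06],
  [0,0,0,0,-2.4,-3.2,0.06],
  [0,0,0,-1.2,-4.8,-3.2,0.06],
  [0,0,0,-2.8,-7.2,-3.2,0.06],
  [0,0,0,-4,-9.6,-3.2,0.06],
  [0,0,0,-4.8,-12,-3.2,0.06],
])

```text
clock: 23.35
eef_pos: [0.3609, 0.0532, 0.1639]
tool_rot: [0.707, 0.707, 0.0, 0.0]
ft_force: [0.0, -0.1, 1.0]
grip_width: 0.0599
grasp_force: 0.0
```

```bash
python3 - <<'E'
from h import *
for n in("top","scene"): cv2.imwrite(f"pics/{n}9.png",bot.camera(n)[:,:,::-1])
a=cv2.imread('pics/top9.png');b=cv2.imread('pics/scene9.png')
C=[(130,255),(216,188),(341,180),(457,242)];D=[(345,140),(342,195),(260,258),(119,285)]
t=[[cv2.resize(i[v-33:v+33,u-33:u+33],(198,198)) for u,v in c] for i,c in((a,C),(b,D))]
cv2.imwrite('pics/mos9.png',np.vstack([np.hstack(x) for x in t]))
E
```

```text
(no output)
```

View pics/mos9.png

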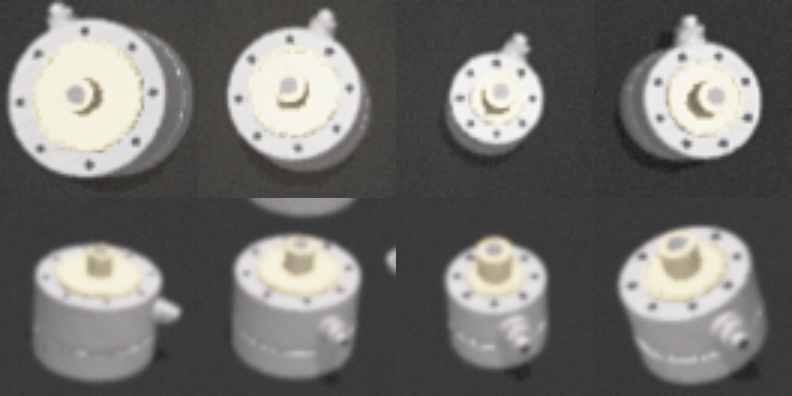

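View pics/top9.png

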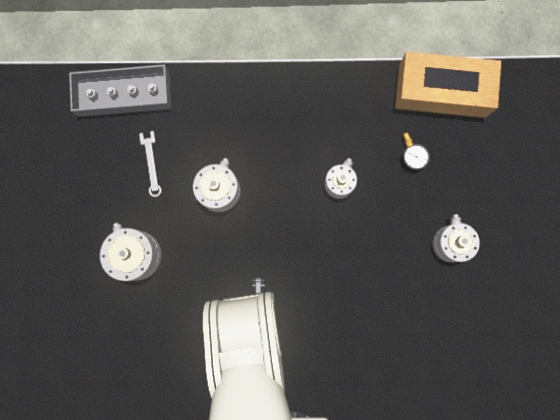

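The mosaic and top view show all four plugs flat and concentric in their own bodies. The gauge (415,157) and spanner (150,165) haven't moved, and the arm is clear, so I'm handing in.

Emit:
jog_arm([
  [0,0,0,0,0,0,0.06],
  [0,0,0,0,0,0,0.06],
  [0,0,0,0,0,0,0.06],
])

```text
clock: 23.82
eef_pos: [0.364, 0.0546, 0.1641]
tool_rot: [0.707, 0.707, 0.001, 0.0]
ft_force: [-1.0, -0.3, -0.7]
grip_width: 0.0596
grasp_force: 0.0
```

```bash
python3 -c "
from workcell import bot;print(bot.job_done())"
```

```text
the job is handed in; nothing more can be done
None
```

I handed the job in at about 24 s: the final pictures show all four plugs flat and centred in their own bores, with the gauge and spanner where they lay; the hand-in gave no verdict.

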